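# Reset the tripped breaker under the push-latch cover

### The job

One of the three breakers inside the grey bench power box has tripped: its toggle leans the other way from its two neighbours. Picking nothing up, press the ribbed edge of the cover down with the fingertips and let go so that it pops wide open, push the tripped toggle over until it snaps on like the others, then push the cover shut and press it down again until it stays latched when you let go. Leave the other two breakers on and the things lying around on the bench where they are.

Things in the scene. Friction and masses are not known exactly. Their poses are not given: they have to be found in the camera images.
- power_box: Grey power box screwed to the bench, 120 x 184 mm, walls 74 mm high, 86 mm with its shut cover. Origin: middle of its underside, on the bench; x points to the cover's hinge, y to the end with two socket outlets. Inside, a deck 46 mm up carries three white breakers (faces at 51 mm) at x = +12, y = -46, 0, +46 mm; a black latch bracket stands at x = -57 to -40, y within 22 mm, up to 70 mm.
- cover (a joint): Cover angle, rad: 0 latched shut, 1.92 fully open, -0.06 pressed to its stop. Push-push latch: pressed past -0.035 and let go, the shut cover is released and swings fully open by itself in about 2 s (spring and damper); pushed down from open past -0.035 and let go, it latches at 0. Holding it down takes 2 to 3 N at the ribs.
- cover_hinge (a point): Middle of the cover's hinge axis, which runs along the box's y at x = +62 mm, 84 mm above the bench. The cover is a flat grey lid in that plane, 128 mm from axis to free edge, 194 mm wide, 4 mm thick (faces 2 mm either side of the axis plane), with a 12 mm skirt along its edges.
- cover_press (a point): Middle of five moulded ribs on the cover's outer face, 106 mm from the hinge axis, 22 mm from the free edge; moves with the cover. When shut: box x = -44 mm, y = 0, 86 mm above the bench.
- toggle_a (a joint): Toggle of the tripped breaker, rad: 0 off, leaning 0.5 rad to the cover's free edge (box -x); 1.0 on, leaning 0.5 rad to the hinge (box +x). Its axis runs along the box's y at x = +12 mm, 49 mm above the bench. It snaps over past the middle and stays; a push of 3 to 6 N at the tip moves it. The breakers may stand in any order.
- toggle_b (a joint): Toggle of a breaker that is on at the start; same kind and joint values as toggle_a.
- toggle_c (a joint): Toggle of the other breaker that is on at the start; same kind and joint values as toggle_a.
- toggle_a_tip (a point): Middle of toggle_a's upper end. The toggle is a black lever 7 mm thick, 24 mm wide along the box's y; its tip lies 20 mm from its axis, 67 mm above the bench when on or off, 16 mm above the breaker's face.
- toggle_b_tip (a point): Middle of toggle_b's upper end; same size as toggle_a.
- toggle_c_tip (a point): Middle of toggle_c's upper end; same size as toggle_a.
- screwdriver_wood: Bystander: screwdriver with a dark wooden handle, 188 x 27 x 34 mm, lying beside the box on its free-edge side, about along the box's y.
- pencil_2: Bystander: yellow carpenter's pencil, 166 x 15 x 10 mm, lying beside the box on its hinge side.
- tape_measure: Bystander: pocket tape measure, 70 x 74 x 35 mm, lying behind the box, to the left.
- block_plane: Bystander: iron block plane, 155 x 46 x 52 mm, standing to the right of the box.
- screw_tin: Bystander: shallow round tin of screws, 93 mm across, 31 mm high, standing to the right of the box.

How it is judged:
By the outcome, as a careful person would: the job done as asked, in the order asked, and still so for the second after the job is handed in, with the robot touching nothing.
It also fails if it takes over 59 s, if anything falls off the work surface, if the arm or the gripper's body presses on something with over 40 N, if the wrist force passes 120 N, or if a joint passes its speed limit or range.

### The arm

A 6-joint arm with a two-finger parallel gripper is mounted at the origin on a cart in front of the work surface, level with it; the furniture and walls round the work are solid. World frame = base frame: x ahead of the robot, y to its left, z up, the work surface at z = 0. Lengths are in m, angles in rad, forces in N, time in s.
With the tool pointing down it reaches from about 0.35 to 0.975 m from the base axis. Payload 4.9 kg.
Tool frame: the origin (TCP) lies at the very end of the fingers, on their centre line; the grasp point (between the pads) lies 19 mm behind it; z points along the fingers, y is the line along which they close (so a half turn about z gives the same grasp; the last joint's range is limited). The gripper opens to 85 mm and grips with 20 to 120 N. Pads are 22 mm wide; open, the fingers measure 114 mm over their backs; the gripper's body (76 mm by 85 mm) begins 54 mm behind the grasp point. The pads swing forward as they close: fully open they stand 13 mm farther back than shut.
Start: joints at [1.095, 0.053, 1.613, -0, 1.476, -0.119], TCP at [0.218, 0.586, 0.231] pointing down, gripper open.
Joint ranges: [-3.01, 3.01], [-1.01, 2.22], [0.06, 2.58], [-1.02, 4.17], [0.09, 2.62], [-3.14, 3.14]. Speed limits (rad/s): [2.57, 2.57, 3.14, 3.14, 3.14, 3.14].

### API

Orientations are given as a rotation vector (axis times angle).
In Python, from station import ctrl gives the robot as it stands. The module is installed in compiled form; this text tells all that it offers.
- The arm moves only by the tool jog_arm, never from a script. Its argument "steps" is a list of rows, each an object with "delta_rot": the turn, a rotation vector about the tool's x, y, z in degrees, a list of three; "linear": the shift along the tool's x, y, z in m, a list of three; "grip": the finger opening in m, from 0 to 0.0854. In form: [{"delta_rot": [rx, ry, rz], "linear": [x, y, z], "grip": grip}, ...]. A call has 1 to 10 rows; each row shifts and turns the commanded pose from where the row before left it, along the tool's axes as they then stand; what a row does not reach is not made up. A row lasts 1/10 s, in which the tool goes at most 50 mm and 8.59 degrees, less where a joint would pass 70% of its speed; a pose out of reach is approached as far as the arm can. A call with a gripper value outside its range is refused whole. The fingers move at their own pace and stop on an object; "newtons" is the grip in N (left out, the last holds). Time passes only in rows, so rows that do not move let the fingers close. It gives the time, the measured TCP pose, the force, the opening and the grip force at its end, in the units of the state.
- ctrl.get_obs(): the state, without advancing time (a new reading comes with each control period).
- ctrl.get_image(name): name is "scene" or "top"; returns (picture, depth): 420x560x3 uint8, red, green, blue; 420x560 float32, m along the optical axis (not along the pixel's ray), 0 where there is no reading.
- ctrl.camera_info(name): a dict with "camera_matrix" (3x3 intrinsics, pixels), "R" (3x3) and "t" (3): a world point X has camera coordinates R X + t. Camera axes: x right, y down, z forward; pixel columns grow to the right and rows downward; lengths in m; the calibration is good to about 2 mm. A picture is of the moment at which its call begins. camera_info takes no time and is no camera call.
- ctrl.finish_job(): hands the job in; it is judged then, once.
The state is a dict: "t": time; "q": joint angles; "dq": joint speeds; "effort": joint torques, N m; "tool_pos": TCP position; "tool_rot": TCP orientation; "contact_force": force on the tool from outside, world axes, zero at the start; "wrist_torque": the same for the moment, N m; "opening": finger opening in m; "grip_force": force on a finger pad.
Only numpy, scipy, OpenCV 4.12 (cv2) and the standard library are available. Lean on these libraries where they do the work, as an engineer would, in place of code of your own. Each camera call takes 0.05 s, during which the arm holds its last target. There are 200 camera calls.

## Working session

There is one attempt and no reset: what is moved stays moved. The work goes in short steps, Python scripts to look and compute and a tool call to move; the robot and the scene stay as the last step left them, time stands still between calls to the robot, and variables do not carry over. Pictures are saved under pics/ and viewed, at most 10 in all, crops included, and the job is handed in when it is done.

Besides the shell and the picture viewer there is one more tool, called as a command line: name --argument value ..., lists and objects as JSON in quotes. jog_arm: Moves the arm, as the interface text tells. Its arguments: {"type":"object","properties":{"steps":{"type":"array"},"newtons":{"type":"number"}},"required":["steps"]}

```bash
mkdir -p pics
cat > h.py <<'E'
import numpy as np, cv2
from station import ctrl
def grab(name, fn=None):
    im,d=ctrl.get_image(name)
    if fn: cv2.imwrite('pics/'+fn, im[:,:,::-1])
    return im,d
def pts(name,d):
    c=ctrl.camera_info(name); K=np.array(c['camera_matrix']);R=np.array(c['R']);t=np.array(c['t'])
    v,u=np.mgrid[:d.shape[0],:d.shape[1]]
    X=np.stack([(u-K[0,2])/K[0,0]*d,(v-K[1,2])/K[1,1]*d,d],-1)
    return (X-t)@R
E
python3 - <<'E'
from h import *
for n in('top','scene'):
    im,d=grab(n,n+'0.png'); P=pts(n,d)
    m=((P[...,2]>.078)&(P[...,2]<.092)&(d>0)).astype(np.uint8)
    k,l,s,c=cv2.connectedComponentsWithStats(m)
    for i in range(1,k):
        if s[i,4]>300:
            q=P[l==i]; r=cv2.minAreaRect(q[:,:2].astype(np.float32)*1000)
            print(n,s[i],r,np.median(q[:,2]))
    ci=ctrl.camera_info(n); print(-np.array(ci['R']).T@ci['t'])
o=ctrl.get_obs();print(o['tool_pos'],o['tool_rot'],o['contact_force'],o['t'])
E
```

```text
top [230 182 309  10 511] ((687.133544921875, -336.233154296875), (698.1356201171875, 2.4279699325561523), 89.95853424072266) 0.08485803431740065
top [ 203  212   69   94 5335] ((519.6712646484375, -13.393417358398438), (132.4783477783203, 194.2713623046875), 86.06473541259766) 0.08737054063809202
[ 0.4501798  -0.11196153  0.92446999]
scene [154  95 214 129 760] ((700.72119140625, -294.92138671875), (750.0667114257812, 217.09451293945312), 72.17161560058594) 0.08520152075658985
scene [ 69 142  84  37 329] ((1095.1246337890625, 38.571807861328125), (305.6576232910156, 37.252593994140625), 15.589228630065918) 0.08456965246049837
scene [ 237  213   99   77 3905] ((519.5846557617188, -15.691879272460938), (135.71690368652344, 195.400390625), 86.21458435058594) 0.08643403850357989
scene [ 17 270  48  40 305] ((872.6873779296875, 388.20831298828125), (107.9955825805664, 46.36274337768555), 84.79652404785156) 0.08492200112110264
[0.16048752 0.48134482 0.87933372]
[0.21801874 0.58512583 0.23016859] [-5.57367282e-01 -3.09119461e+00  2.89030213e-03] [-0.21772505 -0.04466313  0.28696312] 0.1
```

View pics/top0.png

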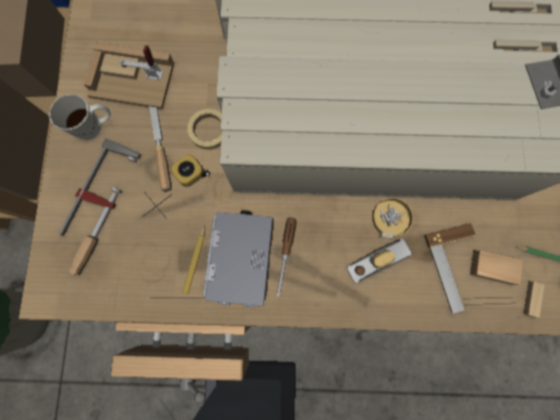

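View pics/scene0.png

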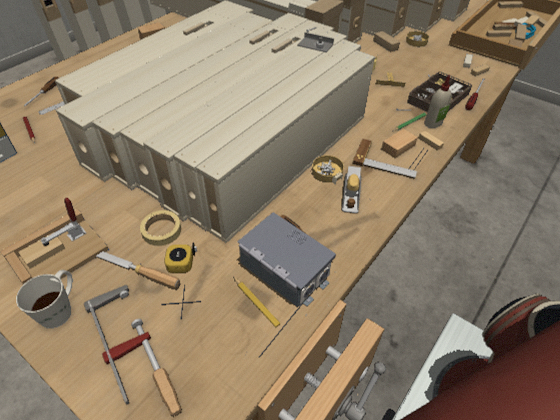

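The top view shows the cover centred at about pixel (240,258). Its hinges are on the left at about (210,255), which is world +y, and the ribs are at about (257,260). The scene view shows the sockets on the near end, so box x is about world +y and box y about world -x.

```bash
cat >> h.py <<'E'
from scipy.spatial.transform import Rotation as Ro
yaw=np.deg2rad(86.1); BX=np.array([np.cos(yaw),np.sin(yaw),0]); BY=np.array([-BX[1],BX[0],0])
B=np.stack([BX,BY,[0,0,1]],1); O=np.array([.5197,-.0125,0])
Rt=np.stack([BY,BX,[0,0,-1]],1)   # wanted tool: x=box y, y=box x, z down
def where(tgt=None):
    o=ctrl.get_obs(); p=np.array(o['tool_pos']); R=Ro.from_rotvec(o['tool_rot'])
    print('t',round(o['t'],2),'box mm',np.round((p-O)@B*1000,1),'F box',np.round(np.array(o['contact_force'])@B,1),
      'turn deg',np.round((R.inv()*Ro.from_matrix(Rt)).as_rotvec(degrees=True),2),'q',np.round(o['q'],2))
    if tgt is not None: print('tool shift after turn',np.round((B@np.array(tgt)/1000+O-p)@Rt,4))
E
python3 - <<'E'
from h import *
where([-44,0,130])
im,d=ctrl.get_image('top'); P=pts('top',d); 
Q=(P-O)@B*1000
m=(abs(Q[...,2]-87)<8)&(abs(Q[...,0])<60)&(abs(Q[...,1])<90)
g=im.mean(2); e=m&(abs(g-cv2.GaussianBlur(g.astype(np.float32),(0,0),5))>6)
r=e&(abs(Q[...,1])<45)&(Q[...,0]<-20)
print(r.sum(),Q[r].mean(0),Q[r].min(0),Q[r].max(0)); print('cabinet top',np.median(P[60:90,300:400,2]), 'front x',P[190,300:400,0].mean())
E
```

```text
t 0.1 box mm [575.7 341.6 230.2] F box [-0.1  0.2  0.3] turn deg [ -0.11  -0.03 -16.54] q [ 1.1   0.05  1.61 -0.    1.48 -0.12]
tool shift after turn [-0.3416 -0.6197  0.1002]
211 [-49.08651682   1.20582459  87.74984509] [-59.97029496 -44.68162944  84.76973824] [-29.24173885  44.85294273  92.03947341]
cabinet top 0.22524422507419287 front x 0.6871408454262381
```

jog_arm --steps '[{"delta_rot": [0, 0, -8.27], "linear": [0, 0, 0], "grip": 0}, {"delta_rot": [0, 0, -8.27], "linear": [0, 0, 0], "grip": 0}, {"delta_rot": [0, 0, 0], "linear": [-0.021, -0.0385, 0], "grip": 0}, {"delta_rot": [0, 0, 0], "linear": [-0.021, -0.0385, 0], "grip": 0}, {"delta_rot": [0, 0, 0], "linear": [-0.021, -0.0385, 0], "grip": 0}, {"delta_rot": [0, 0, 0], "linear": [-0.021, -0.0385, 0], "grip": 0}, {"delta_rot": [0, 0, 0], "linear": [-0.021, -0.0385, 0], "grip": 0}, {"delta_rot": [0, 0, 0], "linear": [-0.021, -0.0385, 0], "grip": 0}, {"delta_rot": [0, 0, 0], "linear": [-0.021, -0.0385, 0], "grip": 0}, {"delta_rot": [0, 0, 0], "linear": [-0.021, -0.0385, 0], "grip": 0}]'

```text
t: 1.15
tool_pos: [0.3651, 0.2652, 0.2311]
tool_rot: [0.106, 3.14, 0.0]
contact_force: [1.1, 0.6, -0.1]
opening: -0.0
grip_force: 0.0
```

jog_arm --steps '[{"delta_rot": [0, 0, 0], "linear": [-0.021, -0.0385, 0], "grip": 0}, {"delta_rot": [0, 0, 0], "linear": [-0.021, -0.0385, 0], "grip": 0}, {"delta_rot": [0, 0, 0], "linear": [-0.021, -0.0385, 0], "grip": 0}, {"delta_rot": [0, 0, 0], "linear": [-0.021, -0.0385, 0], "grip": 0}, {"delta_rot": [0, 0, 0], "linear": [-0.021, -0.0385, 0], "grip": 0}, {"delta_rot": [0, 0, 0], "linear": [-0.021, -0.0385, 0], "grip": 0}, {"delta_rot": [0, 0, 0], "linear": [-0.021, -0.0385, 0.03], "grip": 0}, {"delta_rot": [0, 0, 0], "linear": [-0.021, -0.0385, 0.03], "grip": 0}, {"delta_rot": [0, 0, 0], "linear": [0, 0, 0.03], "grip": 0}, {"delta_rot": [0, 0, 0], "linear": [0, 0, 0], "grip": 0}]'

```text
t: 2.15
tool_pos: [0.506, -0.0474, 0.1394]
tool_rot: [-0.11, -3.129, -0.004]
contact_force: [-0.7, 1.4, -0.7]
opening: 0.0002
grip_force: 0.0
```

Run:
```python
from h import *
where([-44,0,100])
im,d=ctrl.get_image('scene'); cv2.imwrite('pics/s1.png',cv2.resize(im[130:330,160:400,::-1],None,fx=3,fy=3))
```

```text
t 2.15 box mm [-35.7  11.3 139.4] F box [ 1.4  0.8 -0.7] turn deg [ 0.11 -0.59 -0.13] q [-0.24 -0.15  1.96  0.    1.34 -1.74]
tool shift after turn [-0.0113 -0.0083  0.0394]
```

View pics/s1.png

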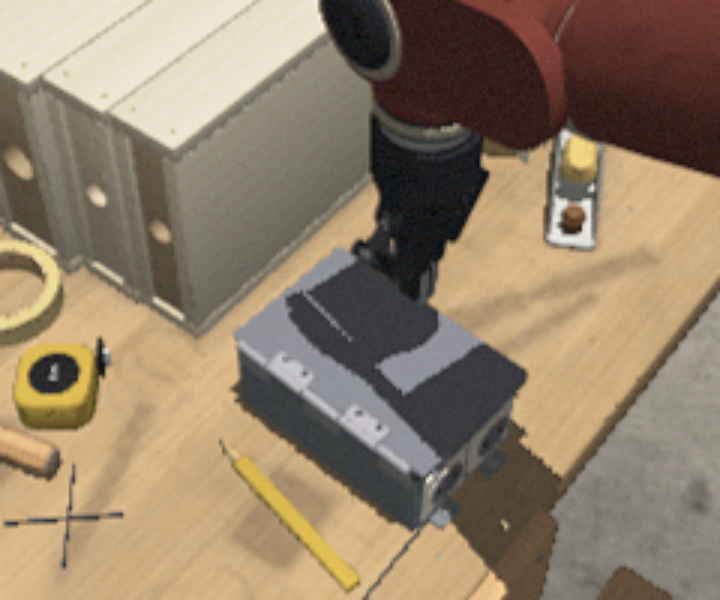

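The picture shows the closed fingers above the cover's ribbed side, near (415,290) in the crop, with nothing in the way.

jog_arm --steps '[{"delta_rot": [0, 0, 0], "linear": [-0.008, -0.006, 0.02], "grip": 0}, {"delta_rot": [0, 0, 0], "linear": [0, 0, 0.02], "grip": 0}, {"delta_rot": [0, 0, 0], "linear": [0, 0, 0], "grip": 0}, {"delta_rot": [0, 0, 0], "linear": [0, 0, 0], "grip": 0}]'

```text
t: 2.6
tool_pos: [0.5176, -0.0531, 0.1065]
tool_rot: [0.105, 3.138, -0.001]
contact_force: [-0.3, -0.3, -0.3]
opening: -0.0001
grip_force: 0.0
```

Run:
```python
from h import *
where([-44,0,80])
```

```text
t 2.6 box mm [-40.7  -0.7 106.5] F box [-0.4  0.3 -0.3] turn deg [-0.02  0.1   0.07] q [-0.25 -0.09  1.97  0.    1.26 -1.75]
tool shift after turn [ 0.0007 -0.0033  0.0265]
```

jog_arm --steps '[{"delta_rot": [0, 0, 0], "linear": [0, -0.004, 0.008], "grip": 0}, {"delta_rot": [0, 0, 0], "linear": [0, 0, 0.008], "grip": 0}, {"delta_rot": [0, 0, 0], "linear": [0, 0, 0], "grip": 0}, {"delta_rot": [0, 0, 0], "linear": [0, 0, 0], "grip": 0}, {"delta_rot": [0, 0, 0], "linear": [0, 0, 0], "grip": 0}]'

```text
t: 3.1
tool_pos: [0.5169, -0.0577, 0.0891]
tool_rot: [0.107, 3.139, -0.0]
contact_force: [-0.3, 0.1, 0.6]
opening: 0.0002
grip_force: 0.0
```

jog_arm --steps '[{"delta_rot": [0, 0, 0], "linear": [0, 0, 0.003], "grip": 0}, {"delta_rot": [0, 0, 0], "linear": [0, 0, 0.002], "grip": 0}, {"delta_rot": [0, 0, 0], "linear": [0, 0, 0.002], "grip": 0}, {"delta_rot": [0, 0, 0], "linear": [0, 0, 0.001], "grip": 0}, {"delta_rot": [0, 0, 0], "linear": [0, 0, 0], "grip": 0}, {"delta_rot": [0, 0, 0], "linear": [0, 0, 0], "grip": 0}]'

```text
t: 3.7
tool_pos: [0.5171, -0.0577, 0.0811]
tool_rot: [0.107, 3.139, -0.0]
contact_force: [1.0, -1.2, 2.3]
opening: -0.0002
grip_force: 1.0
```

jog_arm --steps '[{"delta_rot": [0, 0, 0], "linear": [0, 0, 0.001], "grip": 0}, {"delta_rot": [0, 0, 0], "linear": [0, 0, 0], "grip": 0}, {"delta_rot": [0, 0, 0], "linear": [0, 0, 0], "grip": 0}]'

```text
t: 4.0
tool_pos: [0.517, -0.0577, 0.08]
tool_rot: [0.107, 3.139, -0.0]
contact_force: [1.9, 0.3, 2.3]
opening: 0.0002
grip_force: 1.3
```

jog_arm --steps '[{"delta_rot": [0, 0, 0], "linear": [0, 0, -0.03], "grip": 0}, {"delta_rot": [0, 0, 0], "linear": [0, -0.03, -0.035], "grip": 0}, {"delta_rot": [0, 0, 0], "linear": [0, -0.035, -0.03], "grip": 0}, {"delta_rot": [0, 0, 0], "linear": [0, -0.035, -0.03], "grip": 0}, {"delta_rot": [0, 0, 0], "linear": [0, -0.035, -0.02], "grip": 0}, {"delta_rot": [0, 0, 0], "linear": [0, 0, 0], "grip": 0}, {"delta_rot": [0, 0, 0], "linear": [0, 0, 0], "grip": 0}, {"delta_rot": [0, 0, 0], "linear": [0, 0, 0], "grip": 0}, {"delta_rot": [0, 0, 0], "linear": [0, 0, 0], "grip": 0}, {"delta_rot": [0, 0, 0], "linear": [0, 0, 0], "grip": 0}]'

```text
t: 5.0
tool_pos: [0.5071, -0.1912, 0.2236]
tool_rot: [-0.105, -3.138, -0.002]
contact_force: [-0.0, -0.7, 0.8]
opening: 0.0003
grip_force: 0.0
```

jog_arm --steps '[{"delta_rot": [0, 0, 0], "linear": [0, 0, 0], "grip": 0}, {"delta_rot": [0, 0, 0], "linear": [0, 0, 0], "grip": 0}, {"delta_rot": [0, 0, 0], "linear": [0, 0, 0], "grip": 0}, {"delta_rot": [0, 0, 0], "linear": [0, 0, 0], "grip": 0}, {"delta_rot": [0, 0, 0], "linear": [0, 0, 0], "grip": 0}, {"delta_rot": [0, 0, 0], "linear": [0, 0, 0], "grip": 0}, {"delta_rot": [0, 0, 0], "linear": [0, 0, 0], "grip": 0}, {"delta_rot": [0, 0, 0], "linear": [0, 0, 0], "grip": 0}, {"delta_rot": [0, 0, 0], "linear": [0, 0, 0], "grip": 0}, {"delta_rot": [0, 0, 0], "linear": [0, 0, 0], "grip": 0}]'

```text
t: 6.0
tool_pos: [0.5075, -0.1923, 0.2248]
tool_rot: [-0.107, -3.14, 0.0]
contact_force: [-0.1, -0.4, -0.7]
opening: 0.0
grip_force: 0.0
```

Run:
```python
from h import *
where()
im,d=ctrl.get_image('top'); cv2.imwrite('pics/t2.png',cv2.resize(im[190:320,160:340,::-1],None,fx=4,fy=4,interpolation=cv2.INTER_CUBIC))
Q=(pts('top',d)-O)@B*1000
for y in(-46,0,46):
    m=(abs(Q[...,0]-12)<28)&(abs(Q[...,1]-y)<12)&(Q[...,2]>60)&(Q[...,2]<75); print(y,m.sum(),np.median(Q[m],axis=0) if m.any() else '')
m=(Q[...,2]>100)&(Q[...,0]>30)&(Q[...,0]<150)&(abs(Q[...,1])<97); print('cover',m.sum(),Q[m].max(0) if m.any() else '')
```

```text
t 6.0 box mm [-1.802e+02 -1.000e-01  2.248e+02] F box [-0.4  0.1 -0.7] turn deg [-0. -0. -0.] q [-0.5  -0.14  1.81 -0.    1.47 -2.  ]
-46 46 [  3.66748799 -45.68861955  67.44492984]
0 54 [16.81107198  0.3534372  65.90205593]
46 58 [16.57739435 47.32390907 66.49980351]
cover 3290 [106.8774113   96.99022153 212.56606642]
```

View pics/t2.png

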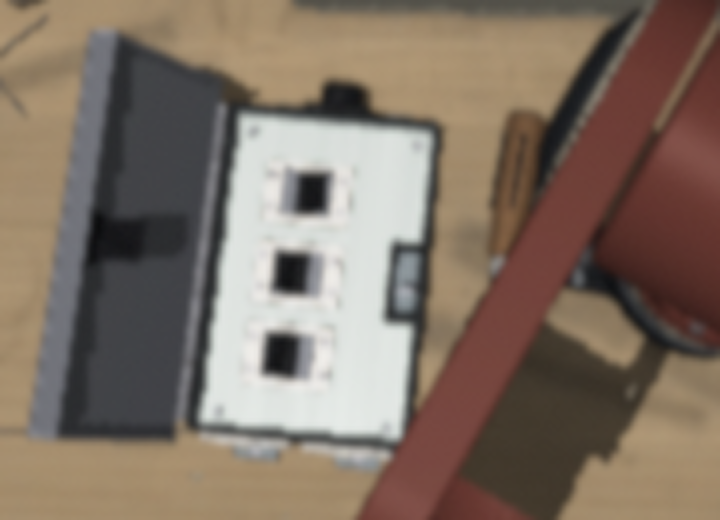

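Cover wide open; the toggle at crop (310,193), box y = -46, leans the other way and is the tripped one. The others at (292,272) and (282,353) are on.

jog_arm --steps '[{"delta_rot": [0, 0, 0], "linear": [-0.012, 0.04, 0], "grip": 0}, {"delta_rot": [0, 0, 0], "linear": [-0.012, 0.04, 0], "grip": 0}, {"delta_rot": [0, 0, 0], "linear": [-0.012, 0.04, 0], "grip": 0}, {"delta_rot": [0, 0, 0], "linear": [-0.01, 0.035, 0.02], "grip": 0}, {"delta_rot": [0, 0, 0], "linear": [0, 0, 0.035], "grip": 0}, {"delta_rot": [0, 0, 0], "linear": [0, 0, 0.035], "grip": 0}, {"delta_rot": [0, 0, 0], "linear": [0, 0, 0.03], "grip": 0}, {"delta_rot": [0, 0, 0], "linear": [0, 0, 0.015], "grip": 0}, {"delta_rot": [0, 0, 0], "linear": [0, 0, 0], "grip": 0}, {"delta_rot": [0, 0, 0], "linear": [0, 0, 0], "grip": 0}]'

```text
t: 7.05
tool_pos: [0.5648, -0.0411, 0.091]
tool_rot: [0.107, 3.138, -0.0]
contact_force: [0.6, 0.6, 0.3]
opening: -0.0002
grip_force: 0.0
```

Run:
```python
from h import *
where([-25,-46,58])
```

```text
t 7.05 box mm [-25.5 -46.9  91. ] F box [ 0.6 -0.6  0.3] turn deg [-0.01  0.09 -0.01] q [-0.2   0.04  1.87 -0.    1.23 -1.71]
tool shift after turn [0.0009 0.0005 0.033 ]
```

jog_arm --steps '[{"delta_rot": [0, 0, 0], "linear": [0.001, 0, 0.016], "grip": 0}, {"delta_rot": [0, 0, 0], "linear": [0, 0, 0.015], "grip": 0}, {"delta_rot": [0, 0, 0], "linear": [0, 0, 0], "grip": 0}, {"delta_rot": [0, 0, 0], "linear": [0, 0, 0], "grip": 0}, {"delta_rot": [0, 0, 0], "linear": [0, 0.005, 0], "grip": 0}, {"delta_rot": [0, 0, 0], "linear": [0, 0.005, 0], "grip": 0}, {"delta_rot": [0, 0, 0], "linear": [0, 0.003, 0], "grip": 0}, {"delta_rot": [0, 0, 0], "linear": [0, 0, 0], "grip": 0}]'

```text
t: 7.85
tool_pos: [0.5644, -0.0279, 0.0599]
tool_rot: [0.106, 3.139, -0.002]
contact_force: [-1.7, -3.2, 3.2]
opening: 0.0
grip_force: 1.9
```

jog_arm --steps '[{"delta_rot": [0, 0, 0], "linear": [0, 0.004, 0], "grip": 0}, {"delta_rot": [0, 0, 0], "linear": [0, 0.004, 0], "grip": 0}, {"delta_rot": [0, 0, 0], "linear": [0, 0, 0], "grip": 0}]'

```text
t: 8.15
tool_pos: [0.5652, -0.0202, 0.0621]
tool_rot: [0.106, 3.139, -0.002]
contact_force: [-7.4, -2.4, 16.0]
opening: -0.0003
grip_force: 8.1
```

Run:
```python
from h import *
where()
```

```text
t 8.15 box mm [ -4.6 -45.9  62.1] F box [-2.9  7.3 16. ] turn deg [-0.06  0.03  0.03] q [-0.17  0.08  1.88 -0.    1.18 -1.67]
```

jog_arm --steps '[{"delta_rot": [0, 0, 0], "linear": [0, -0.008, 0], "grip": 0}, {"delta_rot": [0, 0, 0], "linear": [0, -0.012, 0], "grip": 0}, {"delta_rot": [0, 0, 0], "linear": [0, -0.005, 0], "grip": 0}, {"delta_rot": [0, 0, 0], "linear": [0, 0, 0], "grip": 0}]'

```text
t: 8.55
tool_pos: [0.5623, -0.0454, 0.0583]
tool_rot: [-0.109, -3.139, -0.001]
contact_force: [-0.2, -0.5, -0.5]
opening: -0.0003
grip_force: 0.0
```

Run:
```python
from h import *
where()
im,d=ctrl.get_image('top'); cv2.imwrite('pics/t3.png',cv2.resize(im[200:310,190:300,::-1],None,fx=5,fy=5,interpolation=cv2.INTER_CUBIC))
Q=(pts('top',d)-O)@B*1000
for y in(-46,0,46):
    m=(abs(Q[...,0]-12)<20)&(abs(Q[...,1]-y)<12)&(Q[...,2]>60)&(Q[...,2]<75); print(y,m.sum(),np.median(Q[m],axis=0) if m.any() else '')
```

```text
t 8.55 box mm [-29.9 -44.8  58.3] F box [-0.5  0.2 -0.5] turn deg [ 0.02 -0.04 -0.08] q [-0.21  0.08  1.89  0.    1.17 -1.71]
-46 0 
0 55 [16.71741651  0.17780688 66.25221602]
46 0
```

View pics/t3.png

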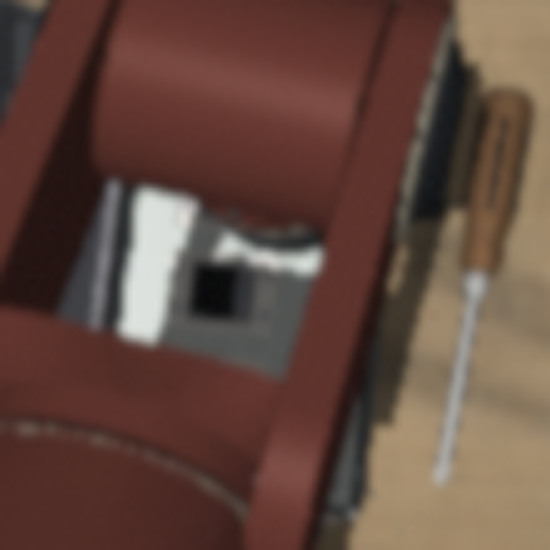

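The arm hides the toggle here, and the finger rode up on it. I'll go lower, just above the breaker face, and push again.

jog_arm --steps '[{"delta_rot": [0, 0, 0], "linear": [-0.001, 0, 0.0045], "grip": 0}, {"delta_rot": [0, 0, 0], "linear": [0, 0.008, 0], "grip": 0}, {"delta_rot": [0, 0, 0], "linear": [0, 0.007, 0], "grip": 0}, {"delta_rot": [0, 0, 0], "linear": [0, 0, 0], "grip": 0}, {"delta_rot": [0, 0, 0], "linear": [0, 0, 0], "grip": 0}]'

```text
t: 9.1
tool_pos: [0.5647, -0.0292, 0.0543]
tool_rot: [-0.106, -3.14, -0.0]
contact_force: [0.1, -0.9, -0.3]
opening: -0.0
grip_force: 0.2
```

Run:
```python
from h import *
where()
```

```text
t 9.1 box mm [-13.6 -46.1  54.3] F box [-0.9 -0.1 -0.3] turn deg [ 0.02 -0.    0.04] q [-0.18  0.09  1.89  0.    1.16 -1.69]
```

jog_arm --steps '[{"delta_rot": [0, 0, 0], "linear": [0, 0.003, 0], "grip": 0}, {"delta_rot": [0, 0, 0], "linear": [0, 0.003, 0], "grip": 0}, {"delta_rot": [0, 0, 0], "linear": [0, 0, 0], "grip": 0}]'

```text
t: 9.4
tool_pos: [0.5651, -0.0233, 0.0543]
tool_rot: [0.107, 3.14, 0.001]
contact_force: [1.0, 0.1, -0.6]
opening: 0.0001
grip_force: 0.0
```

jog_arm --steps '[{"delta_rot": [0, 0, 0], "linear": [0, 0.003, 0], "grip": 0}, {"delta_rot": [0, 0, 0], "linear": [0, 0, 0], "grip": 0}]'

```text
t: 9.6
tool_pos: [0.5653, -0.0205, 0.0542]
tool_rot: [-0.107, -3.14, -0.001]
contact_force: [0.3, 0.3, -0.7]
opening: -0.0001
grip_force: 0.0
```

jog_arm --steps '[{"delta_rot": [0, 0, 0], "linear": [0, 0.003, 0], "grip": 0}, {"delta_rot": [0, 0, 0], "linear": [0, 0.003, 0], "grip": 0}, {"delta_rot": [0, 0, 0], "linear": [0, 0, 0], "grip": 0}]'

```text
t: 9.9
tool_pos: [0.5657, -0.0157, 0.0543]
tool_rot: [-0.106, -3.14, 0.004]
contact_force: [0.3, -3.9, 0.0]
opening: 0.0001
grip_force: 1.9
```

jog_arm --steps '[{"delta_rot": [0, 0, 0], "linear": [0, -0.012, 0], "grip": 0}, {"delta_rot": [0, 0, 0], "linear": [0, -0.01, -0.03], "grip": 0}, {"delta_rot": [0, 0, 0], "linear": [0, 0, -0.045], "grip": 0}, {"delta_rot": [0, 0, 0], "linear": [0, 0, -0.045], "grip": 0}, {"delta_rot": [0, 0, 0], "linear": [0.012, -0.04, -0.025], "grip": 0}, {"delta_rot": [0, 0, 0], "linear": [0.012, -0.045, 0], "grip": 0}, {"delta_rot": [0, 0, 0], "linear": [0.012, -0.045, 0], "grip": 0}, {"delta_rot": [0, 0, 0], "linear": [0.01, -0.03, 0], "grip": 0}, {"delta_rot": [0, 0, 0], "linear": [0, 0, 0], "grip": 0}, {"delta_rot": [0, 0, 0], "linear": [0, 0, 0], "grip": 0}]'

```text
t: 10.9
tool_pos: [0.5072, -0.1939, 0.1993]
tool_rot: [0.11, 3.139, 0.001]
contact_force: [-0.2, -0.1, -0.8]
opening: -0.0003
grip_force: 0.0
```

Run:
```python
from h import *
where()
im,d=ctrl.get_image('top'); cv2.imwrite('pics/t4.png',cv2.resize(im[190:320,160:340,::-1],None,fx=4,fy=4,interpolation=cv2.INTER_CUBIC))
Q=(pts('top',d)-O)@B*1000
for y in(-46,0,46):
    m=(abs(Q[...,0]-12)<28)&(abs(Q[...,1]-y)<12)&(Q[...,2]>60)&(Q[...,2]<75); print(y,m.sum(),np.median(Q[m],axis=0) if m.any() else '')
m=(Q[...,2]>100)&(Q[...,0]>30)&(Q[...,0]<150)&(abs(Q[...,1])<97); print('cover',m.sum(),Q[m].max(0) if m.any() else '')
```

```text
t 10.9 box mm [-1.818e+02  1.000e-01  1.993e+02] F box [-0.1  0.2 -0.8] turn deg [ 0.05  0.02 -0.11] q [-0.5  -0.12  1.84  0.    1.43 -2.  ]
-46 54 [ 16.79326947 -45.77303373  66.80765173]
0 48 [17.06015015  0.33740101 67.37798874]
46 54 [17.15803701 46.77198849 65.9602719 ]
cover 3283 [106.54000606  96.98829979 212.51144406]
```

View pics/t4.png

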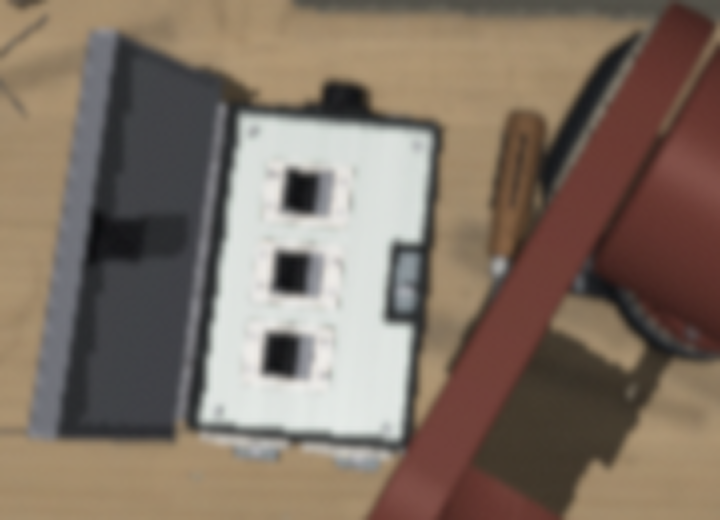

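All three toggles now lean the same way, at crop (305,190), (292,272) and (282,353), and the cover is still wide open. Next I go over to the hinge side.

jog_arm --steps '[{"delta_rot": [0, 0, 0], "linear": [0, 0, -0.04], "grip": 0}, {"delta_rot": [0, 0, 0], "linear": [0, 0, -0.04], "grip": 0}, {"delta_rot": [0, 0, 0], "linear": [0, 0.04, 0], "grip": 0}, {"delta_rot": [0, 0, 0], "linear": [0, 0.045, 0], "grip": 0}, {"delta_rot": [0, 0, 0], "linear": [0, 0.045, 0], "grip": 0}, {"delta_rot": [0, 0, 0], "linear": [0, 0.045, 0], "grip": 0}, {"delta_rot": [0, 0, 0], "linear": [0, 0.045, 0], "grip": 0}, {"delta_rot": [0, 0, 0], "linear": [0, 0.045, 0], "grip": 0}, {"delta_rot": [0, 0, 0], "linear": [0, 0.045, 0], "grip": 0}, {"delta_rot": [0, 0, 0], "linear": [0, 0.022, 0], "grip": 0}]'

```text
t: 11.95
tool_pos: [0.5293, 0.1427, 0.2793]
tool_rot: [-0.098, -3.14, -0.002]
contact_force: [0.0, 0.3, 0.6]
opening: -0.0003
grip_force: 0.0
```

jog_arm --steps '[{"delta_rot": [0, 0, 0], "linear": [0, 0, 0], "grip": 0}, {"delta_rot": [0, 0, 0], "linear": [0, 0, 0.04], "grip": 0}, {"delta_rot": [0, 0, 0], "linear": [0, 0, 0.04], "grip": 0}, {"delta_rot": [0, 0, 0], "linear": [0, 0, 0], "grip": 0}, {"delta_rot": [0, 0, 0], "linear": [0, 0, 0], "grip": 0}]'

```text
t: 12.45
tool_pos: [0.5296, 0.1378, 0.1992]
tool_rot: [-0.107, -3.138, 0.0]
contact_force: [-0.1, -0.1, 0.9]
opening: 0.0002
grip_force: 0.0
```

Run:
```python
from h import *
where([125,0,190])
h=12
for th in [1.92,1.75,1.6,1.45,1.3,1.15,1,.85,.7,.55,.4,.25,.1,0,-.05]:
    r=112+ (4*(1.92-th)/1.92)
    c=np.array([62-r*np.cos(th)+2*np.sin(th), 84+r*np.sin(th)+2*np.cos(th)])
    print(th,np.round(c+[h,0],1))
```

```text
t 12.45 box mm [150.6   0.3 199.2] F box [-0.1  0.1  0.9] turn deg [-0.02 -0.09  0.  ] q [ 0.12 -0.11  1.83 -0.    1.43 -1.38]
tool shift after turn [-0.0003 -0.0256  0.0092]
1.92 [114.2 188.6]
1.75 [ 96.  194.2]
1.6 [ 79.3 196.6]
1.45 [ 62.4 196.4]
1.3 [ 45.6 193.7]
1.15 [ 29.4 188.5]
1 [ 14.1 180.9]
0.85 [1.000e-01 1.711e+02]
0.7 [-12.3 159.3]
0.55 [-22.9 145.7]
0.4 [-31.3 130.7]
0.25 [-37.4 114.5]
0.1 [-41.   97.5]
0 [-42.  86.]
-0.05 [-42.1  80.2]
```

jog_arm --steps '[{"delta_rot": [0, 0, 0], "linear": [0, -0.018, 0.0045], "grip": 0}, {"delta_rot": [0, 0, 0], "linear": [0, -0.018, 0.0045], "grip": 0}, {"delta_rot": [0, 0, 0], "linear": [0, -0.009, -0.002], "grip": 0}, {"delta_rot": [0, 0, 0], "linear": [0, -0.009, -0.002], "grip": 0}, {"delta_rot": [0, 0, 0], "linear": [0, -0.009, -0.0015], "grip": 0}, {"delta_rot": [0, 0, 0], "linear": [0, -0.009, -0.0015], "grip": 0}]'

```text
t: 13.05
tool_pos: [0.5257, 0.0656, 0.1986]
tool_rot: [0.107, 3.138, 0.0]
contact_force: [2.1, 1.5, -0.2]
opening: -0.0003
grip_force: 0.9
```

Run:
```python
from h import *
where()
im,d=ctrl.get_image('scene'); cv2.imwrite('pics/s5.png',cv2.resize(im[130:330,160:400,::-1],None,fx=3,fy=3))
```

```text
t 13.05 box mm [ 78.4  -0.7 198.6] F box [ 1.6 -2.  -0.2] turn deg [0.02 0.11 0.01] q [-0.02 -0.16  1.87  0.    1.43 -1.52]
```

View pics/s5.png

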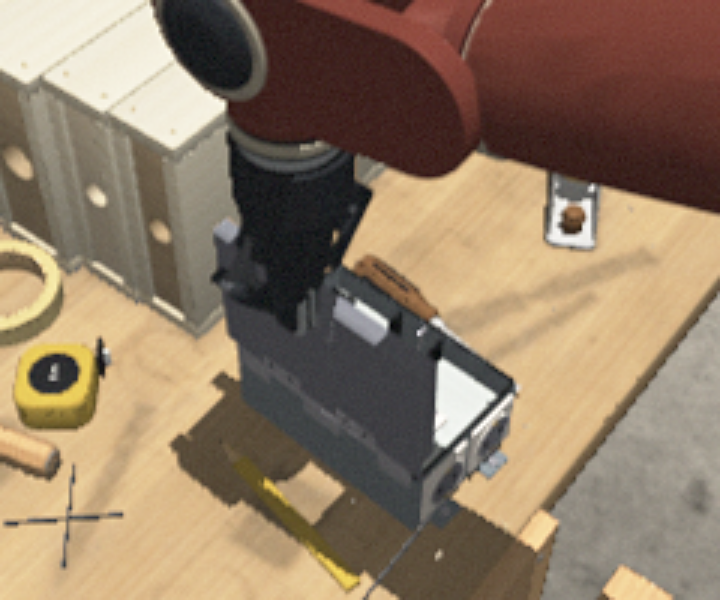

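The fingertips are behind the cover at crop (295,315), which is now about vertical. I'll carry on along the arc.

jog_arm --steps '[{"delta_rot": [0, 0, 0], "linear": [0, -0.008, 0.001], "grip": 0}, {"delta_rot": [0, 0, 0], "linear": [0, -0.008, 0.001], "grip": 0}, {"delta_rot": [0, 0, 0], "linear": [0, -0.008, 0.0015], "grip": 0}, {"delta_rot": [0, 0, 0], "linear": [0, -0.008, 0.0015], "grip": 0}, {"delta_rot": [0, 0, 0], "linear": [0, -0.008, 0.0025], "grip": 0}, {"delta_rot": [0, 0, 0], "linear": [0, -0.008, 0.0025], "grip": 0}, {"delta_rot": [0, 0, 0], "linear": [0, -0.0077, 0.004], "grip": 0}, {"delta_rot": [0, 0, 0], "linear": [0, -0.0077, 0.004], "grip": 0}, {"delta_rot": [0, 0, 0], "linear": [0, -0.007, 0.005], "grip": 0}, {"delta_rot": [0, 0, 0], "linear": [0, -0.007, 0.005], "grip": 0}]'

```text
t: 14.1
tool_pos: [0.5199, -0.0119, 0.169]
tool_rot: [0.107, 3.139, -0.0]
contact_force: [0.6, 1.1, 2.1]
opening: -0.0002
grip_force: 1.1
```

Run:
```python
from h import *
where([-12,0,159])
```

```text
t 14.1 box mm [  0.7  -0.2 169. ] F box [ 1.1 -0.5  2.1] turn deg [-0.01  0.02 -0.01] q [-0.17 -0.15  1.92 -0.    1.38 -1.67]
tool shift after turn [ 0.0002 -0.0127  0.01  ]
```

jog_arm --steps '[{"delta_rot": [0, 0, 0], "linear": [0, -0.0065, 0.005], "grip": 0}, {"delta_rot": [0, 0, 0], "linear": [0, -0.0065, 0.005], "grip": 0}, {"delta_rot": [0, 0, 0], "linear": [0, -0.005, 0.007], "grip": 0}, {"delta_rot": [0, 0, 0], "linear": [0, -0.005, 0.007], "grip": 0}, {"delta_rot": [0, 0, 0], "linear": [0, -0.0042, 0.0075], "grip": 0}, {"delta_rot": [0, 0, 0], "linear": [0, -0.0042, 0.0075], "grip": 0}, {"delta_rot": [0, 0, 0], "linear": [0, -0.004, 0.008], "grip": 0}, {"delta_rot": [0, 0, 0], "linear": [0, -0.003, 0.008], "grip": 0}, {"delta_rot": [0, 0, 0], "linear": [0, -0.003, 0.008], "grip": 0}, {"delta_rot": [0, 0, 0], "linear": [0, -0.002, 0.007], "grip": 0}]'

```text
t: 15.1
tool_pos: [0.5167, -0.0543, 0.0984]
tool_rot: [-0.107, -3.139, -0.001]
contact_force: [0.7, 2.3, 2.7]
opening: -0.0003
grip_force: 1.5
```

jog_arm --steps '[{"delta_rot": [0, 0, 0], "linear": [0, 0, 0.005], "grip": 0}, {"delta_rot": [0, 0, 0], "linear": [0, 0, 0.004], "grip": 0}, {"delta_rot": [0, 0, 0], "linear": [0, 0, 0], "grip": 0}, {"delta_rot": [0, 0, 0], "linear": [0, 0, 0], "grip": 0}]'

```text
t: 15.5
tool_pos: [0.5167, -0.0546, 0.0903]
tool_rot: [-0.107, -3.139, 0.001]
contact_force: [-1.6, -0.8, 2.3]
opening: 0.0002
grip_force: 1.0
```

Run:
```python
from h import *
where([-44,0,80.2])
```

```text
t 15.5 box mm [-42.2   0.1  90.3] F box [-0.9  1.5  2.3] turn deg [-0.02 -0.04  0.  ] q [-0.25 -0.07  1.98 -0.    1.23 -1.75]
tool shift after turn [-0.0001 -0.0018  0.0101]
```

jog_arm --steps '[{"delta_rot": [0, 0, 0], "linear": [0, -0.001, 0.003], "grip": 0}, {"delta_rot": [0, 0, 0], "linear": [0, 0, 0.003], "grip": 0}, {"delta_rot": [0, 0, 0], "linear": [0, 0, 0.002], "grip": 0}, {"delta_rot": [0, 0, 0], "linear": [0, 0, 0.002], "grip": 0}, {"delta_rot": [0, 0, 0], "linear": [0, 0, 0], "grip": 0}, {"delta_rot": [0, 0, 0], "linear": [0, 0, 0], "grip": 0}, {"delta_rot": [0, 0, 0], "linear": [0, 0, 0], "grip": 0}]'

```text
t: 16.2
tool_pos: [0.517, -0.0554, 0.0804]
tool_rot: [0.107, 3.139, -0.0]
contact_force: [1.2, 1.0, 1.0]
opening: -0.0001
grip_force: 1.0
```

jog_arm --steps '[{"delta_rot": [0, 0, 0], "linear": [0, 0, -0.004], "grip": 0}, {"delta_rot": [0, 0, 0], "linear": [0, 0, -0.006], "grip": 0}, {"delta_rot": [0, 0, 0], "linear": [0, 0, -0.03], "grip": 0}, {"delta_rot": [0, 0, 0], "linear": [0, -0.03, -0.04], "grip": 0}, {"delta_rot": [0, 0, 0], "linear": [0, -0.035, -0.03], "grip": 0}, {"delta_rot": [0, 0, 0], "linear": [0, -0.04, -0.02], "grip": 0}, {"delta_rot": [0, 0, 0], "linear": [0, -0.04, 0], "grip": 0}, {"delta_rot": [0, 0, 0], "linear": [0, 0, 0], "grip": 0}, {"delta_rot": [0, 0, 0], "linear": [0, 0, 0], "grip": 0}, {"delta_rot": [0, 0, 0], "linear": [0, 0, 0], "grip": 0}]'

```text
t: 17.2
tool_pos: [0.5065, -0.1992, 0.2096]
tool_rot: [-0.106, -3.138, -0.002]
contact_force: [-0.6, 0.5, -0.2]
opening: -0.0007
grip_force: 0.0
```

jog_arm --steps '[{"delta_rot": [0, 0, 0], "linear": [0, 0, 0], "grip": 0}, {"delta_rot": [0, 0, 0], "linear": [0, 0, 0], "grip": 0}, {"delta_rot": [0, 0, 0], "linear": [0, 0, 0], "grip": 0}, {"delta_rot": [0, 0, 0], "linear": [0, 0, 0], "grip": 0}, {"delta_rot": [0, 0, 0], "linear": [0, 0, 0], "grip": 0}]'

```text
t: 17.7
tool_pos: [0.5071, -0.1999, 0.2103]
tool_rot: [-0.106, -3.14, -0.0]
contact_force: [-0.2, 0.2, 1.1]
opening: -0.0001
grip_force: 0.0
```

Run:
```python
from h import *
where()
im,d=ctrl.get_image('top'); cv2.imwrite('pics/t6.png',im[:,:,::-1])
Q=(pts('top',d)-O)@B*1000
m=(abs(Q[...,0]+2)<55)&(abs(Q[...,1])<85)&(Q[...,2]<150); q=Q[m]
A=np.c_[q[:,0],np.ones(len(q))]; f=np.linalg.lstsq(A,q[:,2],rcond=None)[0]; print('cover slope',f, len(q), np.std(q[:,2]))
```

```text
t 17.7 box mm [-1.878e+02 -1.000e-01  2.103e+02] F box [0.2 0.2 1.1] turn deg [ 0.   -0.    0.02] q [-0.51 -0.13  1.82  0.    1.45 -2.02]
cover slope [ 0.06833958 48.7614676 ] 3536 8.055459401024473
```

View pics/t6.png

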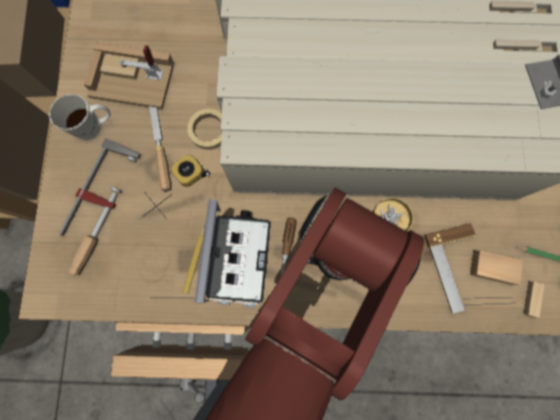

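The cover at (207,250) has swung open again, so the press was too shallow to latch. All the toggles are still on and the things on the bench haven't moved. I'll repeat the closing and press right to the stop.

jog_arm --steps '[{"delta_rot": [0, 0, 0], "linear": [0, 0, -0.035], "grip": 0}, {"delta_rot": [0, 0, 0], "linear": [0, 0, -0.035], "grip": 0}, {"delta_rot": [0, 0, 0], "linear": [0, 0.043, 0], "grip": 0}, {"delta_rot": [0, 0, 0], "linear": [0, 0.045, 0], "grip": 0}, {"delta_rot": [0, 0, 0], "linear": [0, 0.045, 0], "grip": 0}, {"delta_rot": [0, 0, 0], "linear": [0, 0.045, 0], "grip": 0}, {"delta_rot": [0, 0, 0], "linear": [0, 0.045, 0], "grip": 0}, {"delta_rot": [0, 0, 0], "linear": [0, 0.045, 0], "grip": 0}, {"delta_rot": [0, 0, 0], "linear": [0, 0.045, 0], "grip": 0}, {"delta_rot": [0, 0, 0], "linear": [0, 0.025, 0], "grip": 0}]'

```text
t: 18.75
tool_pos: [0.5297, 0.1401, 0.2805]
tool_rot: [0.103, 3.14, 0.001]
contact_force: [0.6, -0.6, 0.4]
opening: 0.0
grip_force: 0.0
```

jog_arm --steps '[{"delta_rot": [0, 0, 0], "linear": [0, 0, 0], "grip": 0}, {"delta_rot": [0, 0, 0], "linear": [0, 0, 0.04], "grip": 0}, {"delta_rot": [0, 0, 0], "linear": [0, 0, 0.04], "grip": 0}, {"delta_rot": [0, 0, 0], "linear": [0, 0, 0], "grip": 0}, {"delta_rot": [0, 0, 0], "linear": [0, 0, 0], "grip": 0}]'

```text
t: 19.25
tool_pos: [0.5298, 0.1363, 0.2003]
tool_rot: [-0.108, -3.138, 0.001]
contact_force: [0.1, -0.0, -0.1]
opening: 0.0
grip_force: 0.0
```

Run:
```python
from h import *
where([114,0,190])
im,d=ctrl.get_image('top')
Q=(pts('top',d)-O)@B*1000
for y in(-46,0,46):
    m=(abs(Q[...,0]-12)<28)&(abs(Q[...,1]-y)<12)&(Q[...,2]>60)&(Q[...,2]<75); print(y,m.sum(),np.median(Q[m],axis=0) if m.any() else '')
```

```text
t 19.25 box mm [1.492e+02 1.000e-01 2.003e+02] F box [-0.  -0.2 -0.1] turn deg [-0.03 -0.09 -0.06] q [ 0.12 -0.11  1.83 -0.    1.43 -1.39]
tool shift after turn [-0.0001 -0.0352  0.0103]
-46 49 [ 17.38479147 -45.03169709  66.08235789]
0 54 [16.64587875  1.06514491 66.8992029 ]
46 55 [17.06567384 46.40011587 66.23759271]
```

Toggles fine; same arc again.

jog_arm --steps '[{"delta_rot": [0, 0, 0], "linear": [0, -0.018, 0.005], "grip": 0}, {"delta_rot": [0, 0, 0], "linear": [0, -0.017, 0.005], "grip": 0}, {"delta_rot": [0, 0, 0], "linear": [0, -0.009, -0.002], "grip": 0}, {"delta_rot": [0, 0, 0], "linear": [0, -0.009, -0.002], "grip": 0}, {"delta_rot": [0, 0, 0], "linear": [0, -0.009, -0.0015], "grip": 0}, {"delta_rot": [0, 0, 0], "linear": [0, -0.009, -0.0015], "grip": 0}, {"delta_rot": [0, 0, 0], "linear": [0, -0.008, 0.001], "grip": 0}, {"delta_rot": [0, 0, 0], "linear": [0, -0.008, 0.001], "grip": 0}, {"delta_rot": [0, 0, 0], "linear": [0, -0.008, 0.0015], "grip": 0}, {"delta_rot": [0, 0, 0], "linear": [0, -0.008, 0.0015], "grip": 0}]'

```text
t: 20.3
tool_pos: [0.5227, 0.0337, 0.1919]
tool_rot: [-0.107, -3.139, 0.0]
contact_force: [-0.7, 1.7, 1.1]
opening: -0.0
grip_force: 0.9
```

jog_arm --steps '[{"delta_rot": [0, 0, 0], "linear": [0, -0.008, 0.0025], "grip": 0}, {"delta_rot": [0, 0, 0], "linear": [0, -0.008, 0.0025], "grip": 0}, {"delta_rot": [0, 0, 0], "linear": [0, -0.0077, 0.004], "grip": 0}, {"delta_rot": [0, 0, 0], "linear": [0, -0.0077, 0.004], "grip": 0}, {"delta_rot": [0, 0, 0], "linear": [0, -0.007, 0.005], "grip": 0}, {"delta_rot": [0, 0, 0], "linear": [0, -0.007, 0.005], "grip": 0}, {"delta_rot": [0, 0, 0], "linear": [0, -0.0065, 0.005], "grip": 0}, {"delta_rot": [0, 0, 0], "linear": [0, -0.0065, 0.005], "grip": 0}, {"delta_rot": [0, 0, 0], "linear": [0, -0.005, 0.007], "grip": 0}, {"delta_rot": [0, 0, 0], "linear": [0, -0.005, 0.007], "grip": 0}]'

```text
t: 21.3
tool_pos: [0.5183, -0.0346, 0.1449]
tool_rot: [-0.107, -3.14, 0.001]
contact_force: [-0.5, 0.3, 2.6]
opening: -0.0
grip_force: 1.2
```

jog_arm --steps '[{"delta_rot": [0, 0, 0], "linear": [0, -0.0042, 0.0075], "grip": 0}, {"delta_rot": [0, 0, 0], "linear": [0, -0.0042, 0.0075], "grip": 0}, {"delta_rot": [0, 0, 0], "linear": [0, -0.004, 0.008], "grip": 0}, {"delta_rot": [0, 0, 0], "linear": [0, -0.003, 0.008], "grip": 0}, {"delta_rot": [0, 0, 0], "linear": [0, -0.003, 0.008], "grip": 0}, {"delta_rot": [0, 0, 0], "linear": [0, -0.002, 0.007], "grip": 0}, {"delta_rot": [0, 0, 0], "linear": [0, 0, 0.005], "grip": 0}, {"delta_rot": [0, 0, 0], "linear": [0, 0, 0.004], "grip": 0}, {"delta_rot": [0, 0, 0], "linear": [0, 0, 0], "grip": 0}, {"delta_rot": [0, 0, 0], "linear": [0, 0, 0], "grip": 0}]'

```text
t: 22.3
tool_pos: [0.5167, -0.0544, 0.0902]
tool_rot: [-0.107, -3.139, 0.001]
contact_force: [-0.9, -1.1, 2.8]
opening: 0.0001
grip_force: 1.0
```

Run:
```python
from h import *
where([-46,0,80])
```

```text
t 22.3 box mm [-42.    0.1  90.2] F box [-1.2  0.8  2.8] turn deg [-0.03 -0.04  0.  ] q [-0.25 -0.07  1.98 -0.    1.23 -1.75]
tool shift after turn [-0.0001 -0.004   0.0102]
```

jog_arm --steps '[{"delta_rot": [0, 0, 0], "linear": [0, -0.0015, 0.004], "grip": 0}, {"delta_rot": [0, 0, 0], "linear": [0, -0.0015, 0.004], "grip": 0}, {"delta_rot": [0, 0, 0], "linear": [0, 0, 0.003], "grip": 0}, {"delta_rot": [0, 0, 0], "linear": [0, 0, 0.001], "grip": 0}, {"delta_rot": [0, 0, 0], "linear": [0, 0, 0], "grip": 0}, {"delta_rot": [0, 0, 0], "linear": [0, 0, 0], "grip": 0}, {"delta_rot": [0, 0, 0], "linear": [0, 0, 0], "grip": 0}]'

```text
t: 23.0
tool_pos: [0.5172, -0.0571, 0.0794]
tool_rot: [0.107, 3.139, 0.001]
contact_force: [-2.8, 1.9, 8.7]
opening: -0.0001
grip_force: 4.2
```

jog_arm --steps '[{"delta_rot": [0, 0, 0], "linear": [0, 0, 0.001], "grip": 0}, {"delta_rot": [0, 0, 0], "linear": [0, 0, 0], "grip": 0}, {"delta_rot": [0, 0, 0], "linear": [0, 0, 0], "grip": 0}]'

```text
t: 23.3
tool_pos: [0.5173, -0.0571, 0.079]
tool_rot: [0.107, 3.139, 0.001]
contact_force: [-4.1, 2.7, 12.0]
opening: -0.0
grip_force: 5.9
```

jog_arm --steps '[{"delta_rot": [0, 0, 0], "linear": [0, 0, -0.03], "grip": 0}, {"delta_rot": [0, 0, 0], "linear": [0, 0, -0.03], "grip": 0}, {"delta_rot": [0, 0, 0], "linear": [0, 0, 0], "grip": 0}, {"delta_rot": [0, 0, 0], "linear": [0, 0, 0], "grip": 0}]'

```text
t: 23.7
tool_pos: [0.5168, -0.0574, 0.1373]
tool_rot: [0.107, 3.139, -0.001]
contact_force: [-0.4, -0.3, -0.9]
opening: 0.0
grip_force: 0.0
```

Run:
```python
from h import *
where()
im,d=ctrl.get_image('scene')
Q=(pts('scene',d)-O)@B*1000
m=(Q[...,0]>-20)&(Q[...,0]<55)&(abs(Q[...,1])<85)&(Q[...,2]<115)&(Q[...,2]>40); q=Q[m]
A=np.c_[q[:,0],np.ones(len(q))]; f=np.linalg.lstsq(A,q[:,2],rcond=None)[0]; print('cover slope',f, len(q), np.std(q[:,2]-A@f),np.median(q[:,2]))
```

```text
t 23.7 box mm [-45.   -0.2 137.3] F box [-0.3  0.4 -0.9] turn deg [-0.03  0.04 -0.  ] q [-0.25 -0.12  1.95 -0.    1.32 -1.76]
cover slope [3.08065660e-04 8.63295728e+01] 1966 1.8933353369741008 86.38542158276387
```

The cover lies flat at 86 mm, so it's latched. I'll back off, wait a moment and check.

jog_arm --steps '[{"delta_rot": [0, 0, 0], "linear": [0, -0.03, -0.035], "grip": 0}, {"delta_rot": [0, 0, 0], "linear": [0, -0.04, -0.03], "grip": 0}, {"delta_rot": [0, 0, 0], "linear": [0, -0.04, -0.02], "grip": 0}, {"delta_rot": [0, 0, 0], "linear": [0, -0.04, 0], "grip": 0}, {"delta_rot": [0, 0, 0], "linear": [0, 0, 0], "grip": 0}, {"delta_rot": [0, 0, 0], "linear": [0, 0, 0], "grip": 0}, {"delta_rot": [0, 0, 0], "linear": [0, 0, 0], "grip": 0}, {"delta_rot": [0, 0, 0], "linear": [0, 0, 0], "grip": 0}, {"delta_rot": [0, 0, 0], "linear": [0, 0, 0], "grip": 0}, {"delta_rot": [0, 0, 0], "linear": [0, 0, 0], "grip": 0}]'

```text
t: 24.75
tool_pos: [0.5067, -0.2061, 0.2222]
tool_rot: [-0.105, -3.14, -0.0]
contact_force: [0.2, -0.4, -0.1]
opening: 0.0001
grip_force: 0.0
```

Run:
```python
from h import *
where()
im,d=grab('top','t7.png')
Q=(pts('top',d)-O)@B*1000
m=(abs(Q[...,0])<50)&(abs(Q[...,1])<80)&(Q[...,2]<150); print(np.percentile(Q[m][:,2],[2,50,98]))
```

```text
t 24.75 box mm [-1.940e+02 -2.000e-01  2.222e+02] F box [-0.4 -0.2 -0.1] turn deg [ 0.01 -0.01  0.07] q [-0.52 -0.13  1.8   0.    1.47 -2.03]
[84.31332245 87.26927529 90.21051292]
```

View pics/t7.png

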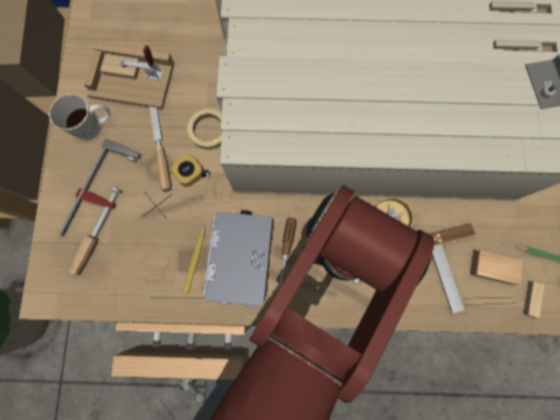

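The cover is shut and latched at (240,258). The pencil, screwdriver, tape measure and tin are where they were; the plane is hidden under the arm, but nothing went near it.

```bash
python3 -c "
from station import ctrl
print(ctrl.finish_job())"
```

```text
the job is handed in; nothing more can be done
None
```

The tripped breaker is back on, the other two were still on at my last look before shutting, and the cover is latched; the first shutting popped open again, so I shut it a second time, pressing to the stop, and handed in at about 25 s.

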